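# Tip the two fallen pistons up onto their skirts

## Task

Two of the three pistons on the rubber mat have fallen on their sides. Tip each one up where it lies, by pushing lightly with the fingertips near the top of its closed crown face, until it stands on its open skirt end with the crown up, like the third; they must stay on the mat. Do not grip, lift or carry anything, and leave the standing piston, the carton and the tape measure where they are.

Things in the scene. Friction and masses are not known exactly. Their poses are not given: they have to be found in the camera images.
- piston_a: First fallen piston. Metal engine piston, 73 mm across (radius 36.5), 55 mm high, 190 to 340 g. Origin: centre of the open skirt end; its z axis runs along the piston's own axis to the closed crown face, 55 mm from the origin (ring grooves are near the crown). Starts lying on its side on the mat, axis 40.5 mm above the bench; it can roll. Crown points away from the robot (+x) within 0.5 rad.
- piston_b: Second fallen piston. Metal engine piston, 73 mm across (radius 36.5), 55 mm high, 190 to 340 g. Origin: centre of the open skirt end; its z axis runs along the piston's own axis to the closed crown face, 55 mm from the origin (ring grooves are near the crown). Starts lying on its side on the mat, axis 40.5 mm above the bench; it can roll. Crown points towards the robot (-x) within 0.5 rad.
- piston_c: Third piston. Metal engine piston, 73 mm across (radius 36.5), 55 mm high, 190 to 340 g. Origin: centre of the open skirt end; its z axis runs along the piston's own axis to the closed crown face, 55 mm from the origin (ring grooves are near the crown). Stands upright, crown up, on the mat: leave it. Where the three are along y varies.
- piston_a_center (a point): Centre of piston_a, on its axis midway between skirt end and crown (27.5 mm from each); close to its centre of mass. 31.5 mm above the bench when upright. Pushed horizontally on the crown, the piston tips about the lower edge of its skirt end; past about 37 degrees of tipping it falls onto the skirt by itself.
- piston_b_center (a point): Centre of piston_b, on its axis midway between skirt end and crown (27.5 mm from each); 31.5 mm above the bench when upright. While it tips, the crown face rises as it moves forward: fingers that do not rise with it drag on the face and hold the piston back, as their pads grip too.
- piston_c_center (a point): Centre of piston_c, on its axis, 27.5 mm above the skirt end.
- mat: Black rubber work mat, fixed, 260 mm (its x) by 500 mm (its y), 4 mm thick; origin at the centre of its underside, top 4 mm above the bench. It is grippy (friction about 0.9 to 1.3), so a piston pushed near the top of its crown face tips and does not slide.
- screw_box: Brown cardboard carton with a red band, 70 x 110 x 45 mm, right of the mat; origin at the centre of its underside. Leave it alone.
- tape_measure: Yellow tape measure, 34 x 79 x 64 mm, left of the mat; origin at the centre of its underside. Leave it alone.

How it is judged:
By the outcome, as a careful person would: the job done as asked, in the order asked, and still so for the second after the job is handed in, with the robot touching nothing.
It also fails if it takes over 58 s, if anything falls off the work surface, if the arm or the gripper's body presses on something with over 40 N, if the wrist force passes 120 N, or if a joint passes its speed limit or range.

## Robot

A 6-joint arm with a two-finger parallel gripper is mounted at the origin on a cart in front of the work surface, level with it; the furniture and walls round the work are solid. World frame = base frame: x ahead of the robot, y to its left, z up, the work surface at z = 0. Lengths are in m, angles in rad, forces in N, time in s.
With the tool pointing down it reaches from about 0.25 to 0.775 m from the base axis. Payload 4 kg.
Tool frame: the origin (TCP) lies midway between the tips of the shut fingers; the grasp point (between the pads) lies 19 mm behind it (grip_depth is the distance from the TCP to the grasp point, in m); x points along the fingers, y is the direction in which the jaws open and shut, and the axes are right-handed (so a half turn about x gives the same grasp; the last joint's range is limited). The gripper opens to 94 mm and grips with 3 to 60 N. Pads are 16 mm wide; open, the fingers measure 119 mm over their backs; the gripper's body (75 mm by 177 mm) begins 78 mm behind the grasp point.
Start: joints at [1.101, 0.087, 1.371, -0, 1.684, -0.103], TCP at [0.197, 0.513, 0.206] pointing down, gripper open.
Joint ranges: [-3.1, 3.1], [-0.76, 2.03], [0.27, 2.55], [-1.08, 4.22], [0.17, 2.65], [-2.57, 2.57]. Speed limits (rad/s): [2.79, 2.79, 3.14, 3.14, 3.14, 3.14].

## Interface

Orientations are given as a unit quaternion [w, x, y, z].
In Python, from plant import * gives the robot as it stands.
- The arm moves only by the tool carry_out, never from a script. Its argument "deltas" is a list of rows, each an object of numbers: "jaw": the finger opening in cm, from 0 to 9.4; "tx", "ty", "tz": the shift along the tool's x, y, z in cm; "wx", "wy", "wz": the turn, a rotation vector about the tool's x, y, z in rad. In form: [{"jaw": .., "tx": .., "ty": .., "tz": .., "wx": .., "wy": .., "wz": ..}, ...]. A call has 1 to 20 rows; each row is the pose to reach, as a shift and turn from the pose measured when the call began, along the tool's axes at that moment; what a row does not reach only later rows make up. A row lasts 1/8 s, in which the tool goes at most 62.5 mm and 10.7 degrees, less where a joint would pass 70% of its speed; a pose out of reach is approached as far as the arm can. A call with a gripper value outside its range is refused whole. The fingers move at their own pace and stop on an object; "grip_force" is the grip in N (left out, the last holds). Time passes only in rows, so rows that repeat a pose let the fingers close. It gives the time, the measured TCP pose, the force and the opening at its end, in the units of the state.
- observe(): the state, without advancing time (a new reading comes with each control period).
- snapshot(name): name is "side" or "top" or "wrist"; returns a dict with "pixels" (384x512x3 uint8, red, green, blue), "depth" (384x512 float32, m along the optical axis (not along the pixel's ray), 0 where there is no reading), "mtx" (3x3 intrinsics, pixels), "cam_to_world" (4x4, takes a point from camera to world coordinates). Camera axes: x right, y down, z forward; pixel columns grow to the right and rows downward; lengths in m; the calibration is good to about 2 mm. A picture is of the moment at which its call begins.
- sign_off(): hands the job in, once; it reports no verdict.
Trained networks look in a picture, given as the dict that the camera call returned (one of the last four; its "shot" number tells which), for a name from the list of things; names that differ only in an ending like _2 or _b are one class to them, and where a whole thing is asked for, a point or a joint stands for the part that bears it (a point fixed in the world has none). Each returns a list of dicts, best first, with "conf" (0 to 1); they miss things now and then, are a little off and sometimes report something else, mostly with a low value. They report only what shows in the picture. A call takes as long as a camera call.
- boxes_of(picture, query): "centre" ([column, row] in pixels, amid what is visible of it).
- masks_of(picture, query): "mask" (384x512 bool, what is visible of it) and "centre" ([column, row] in pixels, amid what is visible of it).
The state is a dict: "time_s": time; "joint_positions": joint angles; "dq": joint speeds; "tau": joint torques, N m; "position": TCP position; "tcp_rot": TCP orientation; "force": force on the tool from outside, world axes, zero at the start; "torque": the same for the moment, N m; "width": finger opening in m.
Only numpy, scipy, OpenCV 4.12 (cv2) and the standard library are available. Lean on these libraries where they do the work, as an engineer would, in place of code of your own. Each camera call takes 0.05 s, during which the arm holds its last target. There are 200 camera calls.

## Working session

There is one attempt and no reset: what is moved stays moved. The work goes in short steps, Python scripts to look and compute and a tool call to move; the robot and the scene stay as the last step left them, time stands still between calls to the robot, and variables do not carry over. Pictures are saved under pics/ and viewed, about 8 in all and at most 12, crops included, and the job is handed in when it is done.

Besides the shell and the picture viewer there is one more tool, called after ">>>" as name([rows], argument=value, ...), one row to a line, values as JSON. carry_out: Moves the arm, as the interface text tells. Its arguments: {"type":"object","properties":{"deltas":{"type":"array"},"grip_force":{"type":"number"}},"required":["deltas"]}

```bash
mkdir -p pics; cat > h.py <<'E'
from plant import *
import numpy as np, cv2
def cloud(s):
    d=s["depth"];v,u=np.mgrid[0:384,0:512];K=s["mtx"]
    p=np.stack([(u-K[0,2])*d/K[0,0],(v-K[1,2])*d/K[1,1],d],-1)
    T=np.array(s["cam_to_world"]);w=p@T[:3,:3].T+T[:3,3];w[d<=0]=np.nan
    return w
def save(s,n): cv2.imwrite("pics/"+n,s["pixels"][:,:,::-1])
E
python3 - <<'E'
from h import *
o=observe();print(o)
ims=[]
for n in("top","side"):
    s=snapshot(n);w=cloud(s);ims.append(s["pixels"])
    for q in("piston_a","mat","screw_box","tape_measure"):
        for m in masks_of(s,q):
            P=w[m["mask"]];P=P[~np.isnan(P[:,0])]
            print(n,q,round(m["conf"],2),np.round(m["centre"]),len(P),np.round(np.percentile(P,2,axis=0),3),np.round(np.percentile(P,98,axis=0),3),np.round(np.median(P,0),3))
cv2.imwrite("pics/a.png",cv2.resize(np.vstack(ims)[:,:,::-1],None,fx=.78,fy=.78))
E
```

```text
{'time_s': 0.0, 'joint_positions': array([ 1.10090894e+00,  8.79497135e-02,  1.37222235e+00, -2.11577382e-05,
        1.68360460e+00, -1.03090331e-01]), 'dq': array([ 0.00021649,  0.00095592, -0.0014496 , -0.00024194, -0.00125277,
       -0.00120092]), 'tau': array([ 8.99517363e-04, -3.40181923e+01, -3.02426434e+01,  7.18828314e-02,
        3.28494119e-02, -1.91992799e-04]), 'position': array([0.19700417, 0.51292532, 0.20432326]), 'tcp_rot': array([ 0.69503666,  0.12821454,  0.6954588 , -0.12970012]), 'force': array([0.36303388, 0.01715188, 0.04577804]), 'torque': array([-0.04065793,  0.035304  ,  0.02721504]), 'width': 0.09400870280826026}
top piston_a 0.92 [209. 176.] 389 [0.552 0.197 0.007] [0.606 0.264 0.079] [0.574 0.228 0.068]
top piston_a 0.81 [305. 210.] 460 [ 0.449 -0.148  0.001] [ 0.521 -0.072  0.079] [ 0.477 -0.106  0.067]
top piston_a 0.69 [250. 188.] 453 [0.513 0.053 0.001] [0.582 0.12  0.063] [0.543 0.086 0.057]
top screw_box 0.76 [361. 229.] 762 [ 0.388 -0.352  0.008] [ 0.484 -0.241  0.05 ] [ 0.435 -0.295  0.044]
top tape_measure 0.7 [151. 174.] 283 [ 0.544  0.397 -0.002] [0.586 0.465 0.065] [0.561 0.428 0.051]
side piston_a 0.76 [256. 230.] 591 [ 0.454 -0.148  0.014] [ 0.516 -0.089  0.078] [ 0.48 -0.13  0.06]
side piston_a 0.68 [257. 197.] 487 [0.518 0.049 0.007] [0.586 0.116 0.062] [0.548 0.063 0.051]
side piston_a 0.61 [255. 167.] 282 [0.555 0.191 0.022] [0.608 0.249 0.078] [0.581 0.204 0.061]
side piston_a 0.32 [258. 292.] 1660 [ 0.387 -0.362  0.001] [ 0.496 -0.249  0.048] [ 0.438 -0.315  0.044]
side mat 0.67 [249. 214.] 5520 [ 0.409 -0.16   0.002] [0.66  0.316 0.008] [0.521 0.023 0.005]
side screw_box 0.61 [257. 292.] 1634 [ 0.388 -0.362  0.003] [ 0.494 -0.25   0.048] [ 0.439 -0.315  0.044]
side tape_measure 0.66 [241. 144.] 198 [0.548 0.401 0.001] [0.587 0.518 0.064] [0.564 0.421 0.038]
```

View pics/a.png

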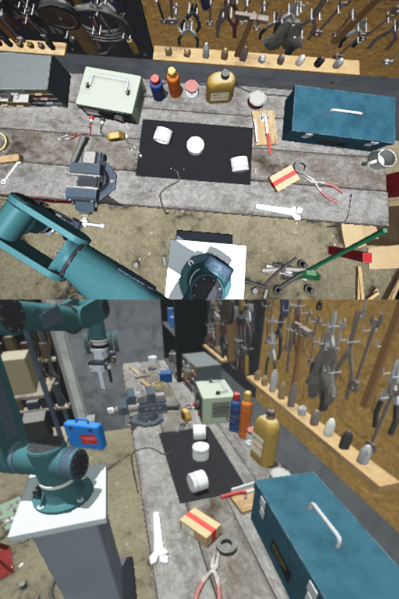

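```bash
python3 - <<'E'
from h import *
out=[]
for n,(r,c) in(("top",(130,180)),("side",(140,200))):
    s=snapshot(n);w=cloud(s)
    out.append(cv2.resize(s["pixels"][r:r+115,c:c+150,::-1],(600,460)[:2],interpolation=cv2.INTER_CUBIC)[:, :])
    for m in masks_of(s,"piston_a")[:3]:
        P=w[m["mask"]];P=P[~np.isnan(P[:,0])];P=P[P[:,2]>.062]
        if len(P)>20:
            # top strip of cylinder
            q=P[:,:2];e=cv2.minAreaRect((q*1000).astype(np.float32))
            ev,V=np.linalg.eigh(np.cov(q.T))
            print(n,len(P),np.round(q.mean(0),3),e,np.sqrt(ev),V.tolist())
im=np.hstack(out);cv2.imwrite("pics/b.png",cv2.resize(im,(800,307)))
E
```

```text
top 25 [0.544 0.084] ((543.1861572265625, 90.20475006103516), (58.354957580566406, 52.001346588134766), 71.01114654541016) [0.01590297 0.01883145] [[0.46613369833839857, -0.88471429019394], [-0.88471429019394, -0.46613369833839857]]
top 267 [0.581 0.23 ] ((582.3207397460938, 230.82740783691406), (59.52681350708008, 57.130523681640625), 77.61844635009766) [0.01598913 0.01625355] [[0.0005944356689957175, -0.9999998233231021], [-0.9999998233231021, -0.0005944356689957175]]
top 289 [ 0.48  -0.107] ((480.48724365234375, -106.96939849853516), (54.522769927978516, 58.79315185546875), 11.53104305267334) [0.01592764 0.01617444] [[-0.9299481487978151, -0.367690685967862], [-0.367690685967862, 0.9299481487978151]]
side 104 [0.582 0.214] ((583.2010498046875, 215.6053466796875), (33.345062255859375, 46.94247055053711), 74.86410522460938) [0.00852297 0.01393346] [[-0.23396336593154324, -0.9722454131555381], [-0.9722454131555381, 0.23396336593154324]]
side 286 [ 0.485 -0.119] ((485.3990783691406, -114.24166107177734), (54.96615219116211, 56.52825927734375), 15.769165992736816) [0.01347621 0.01698992] [[-0.016956866163194823, -0.9998562220089063], [-0.9998562220089063, 0.016956866163194823]]
```

View pics/b.png

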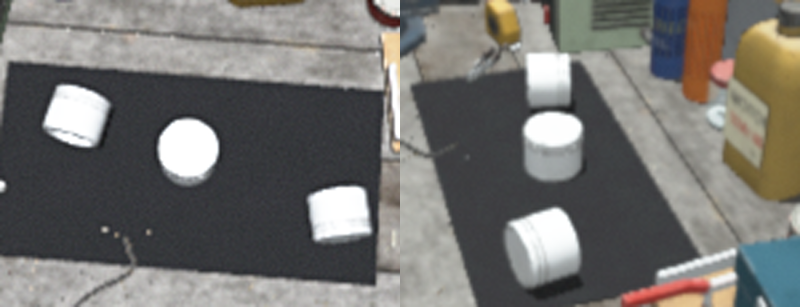

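```bash
cat >> h.py <<'E'
from scipy.spatial.transform import Rotation as Ro
def rot(yaw):  # tool x down, tool z = (cos yaw, sin yaw)
    x=np.array([0,0,-1.]);z=np.array([np.cos(yaw),np.sin(yaw),0]);return np.stack([x,np.cross(z,x),z],1)
def rows(targets):
    o=observe();q=np.array(o["tcp_rot"]);R=Ro.from_quat(q[[1,2,3,0]]).as_matrix()
    print("at",np.round(o["position"],4),"toolz",np.round(R[:,2],3))
    for p,yaw in targets:
        d=R.T@(np.array(p)-o["position"])*100;w=Ro.from_matrix(R.T@rot(yaw)).as_rotvec()
        print(np.round(p,3),"t",np.round(d,2),"w",np.round(w,3))
E
python3 - <<'E'
from h import *
rows([((.30,.45,.30),0),((.50,.15,.30),0)])
s=snapshot("top");w=cloud(s).reshape(-1,3);w=w[~np.isnan(w[:,0])]
for y in np.arange(-.35,.5,.1):
    for x in np.arange(.35,.9,.1):
        P=w[(abs(w[:,0]-x)<.05)&(abs(w[:,1]-y)<.05)]
        print(round(np.percentile(P[:,2],98),2) if len(P) else None,end=" ")
    print(round(y,2))
E
```

```text
at [0.1973 0.5134 0.2055] toolz [ 0.933 -0.359  0.   ]
[0.3  0.45 0.3 ] t [-9.45 -2.24 11.87] w [-0.367  0.    -0.   ]
[0.5  0.15 0.3 ] t [ -9.45 -23.07  41.29] w [-0.367  0.    -0.   ]
0.01 0.05 0.02 0.17 0.17 0.62 -0.35
0.05 0.05 0.07 0.17 0.16 0.59 -0.25
0.01 0.08 0.07 0.04 0.06 0.57 -0.15
0.01 0.07 0.05 0.01 0.24 0.57 -0.05
0.0 0.01 0.06 0.01 0.21 0.58 0.05
0.01 0.01 0.06 0.01 0.23 0.54 0.15
0.01 0.01 0.08 0.07 0.22 0.52 0.25
0.0 0.01 0.02 0.16 0.17 0.53 0.35
0.17 0.17 0.06 0.16 0.56 0.56 0.45
```

>>> carry_out([
  {"jaw": 1.5,"tx": -5,"ty": 0,"tz": 2,"wx": -0.1},
  {"jaw": 1.5,"tx": -9.5,"ty": -2,"tz": 8,"wx": -0.25},
  {"jaw": 1.5,"tx": -9.5,"ty": -6,"tz": 14,"wx": -0.367},
  {"jaw": 1.5,"tx": -9.5,"ty": -10,"tz": 20,"wx": -0.367},
  {"jaw": 1.5,"tx": -9.5,"ty": -14,"tz": 26,"wx": -0.367},
  {"jaw": 1.5,"tx": -9.5,"ty": -18,"tz": 32,"wx": -0.367},
  {"jaw": 1.5,"tx": -9.5,"ty": -23,"tz": 41,"wx": -0.367},
  {"jaw": 1.5,"tx": -9.5,"ty": -23,"tz": 41,"wx": -0.367},
  {"jaw": 1.5,"tx": -9.5,"ty": -23,"tz": 41,"wx": -0.367},
  {"jaw": 1.5,"tx": -9.5,"ty": -23,"tz": 41,"wx": -0.367},
])

```text
validation failed for argument at $.de...
```

```bash
python3 - <<'E'
from h import *
s=snapshot("wrist");w=cloud(s);save(s,"c.png")
np.savez("wr.npz",w=w)
print(np.round(np.array(s["cam_to_world"]),3))
for m in masks_of(s,"piston_a"):
    P=w[m["mask"]];P=P[~np.isnan(P[:,0])]
    print(round(m["conf"],2),np.round(m["centre"]),len(P),np.round(np.percentile(P,2,axis=0),3),np.round(np.percentile(P,98,axis=0),3))
    Q=P[P[:,2]>.05]
    print(" minrect",cv2.minAreaRect((Q[:,:2]*1000).astype(np.float32)))
w=w.reshape(-1,3);w=w[(w[:,2]>.1)&(w[:,0]>.55)]
for y in np.arange(.1,.45,.03):
    P=w[abs(w[:,1]-y)<.015]
    print(round(y,2),len(P),np.round(P[:,0].min(),3) if len(P) else None)
E
```

```text
[[ 0.359  0.897  0.258  0.123]
 [ 0.934 -0.345 -0.098  0.543]
 [ 0.001  0.276 -0.961  0.385]
 [ 0.     0.     0.     1.   ]]
0.1 0 None
0.13 0 None
0.16 0 None
0.19 0 None
0.22 0 None
0.25 0 None
0.28 0 None
0.31 0 None
0.34 0 None
0.37 0 None
0.4 0 None
0.43 0 None
```

View pics/c.png

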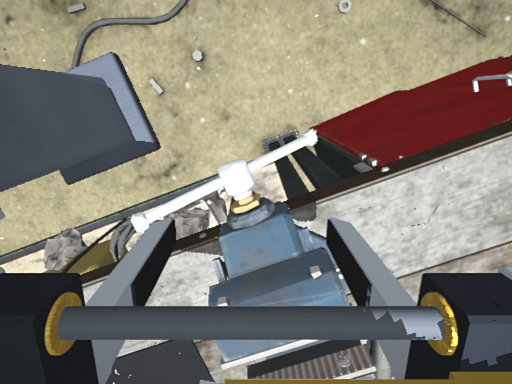

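The move was rejected, so this picture is still from the start pose: the vise sits below the gripper at about (270,270) px. My guess is that every key must be present in each row.

>>> carry_out([
  {"jaw": 1.5,"tx": -5,"ty": 0,"tz": 2,"wx": -0.1,"wy": 0,"wz": 0},
  {"jaw": 1.5,"tx": -9.5,"ty": -2,"tz": 8,"wx": -0.25,"wy": 0,"wz": 0},
  {"jaw": 1.5,"tx": -9.5,"ty": -6,"tz": 14,"wx": -0.367,"wy": 0,"wz": 0},
  {"jaw": 1.5,"tx": -9.5,"ty": -10,"tz": 20,"wx": -0.367,"wy": 0,"wz": 0},
  {"jaw": 1.5,"tx": -9.5,"ty": -14,"tz": 26,"wx": -0.367,"wy": 0,"wz": 0},
  {"jaw": 1.5,"tx": -9.5,"ty": -18,"tz": 32,"wx": -0.367,"wy": 0,"wz": 0},
  {"jaw": 1.5,"tx": -9.5,"ty": -23,"tz": 41,"wx": -0.367,"wy": 0,"wz": 0},
  {"jaw": 1.5,"tx": -9.5,"ty": -23,"tz": 41,"wx": -0.367,"wy": 0,"wz": 0},
  {"jaw": 1.5,"tx": -9.5,"ty": -23,"tz": 41,"wx": -0.367,"wy": 0,"wz": 0},
  {"jaw": 1.5,"tx": -9.5,"ty": -23,"tz": 41,"wx": -0.367,"wy": 0,"wz": 0},
])

```text
time_s: 2.1
position: [0.4984, 0.15, 0.2999]
tcp_rot: [0.707, 0.001, 0.707, -0.001]
force: [-0.0, 0.3, 0.0]
width: 0.0151
```

```bash
cat > look.py <<'E'
from h import *
import sys
s=snapshot("wrist");w=cloud(s);save(s,sys.argv[1])
print(np.round(np.array(s["cam_to_world"])[:3,3],3))
for m in masks_of(s,"piston_a"):
    P=w[m["mask"]];P=P[~np.isnan(P[:,0])]
    print(round(m["conf"],2),np.round(m["centre"]),len(P),np.round(np.percentile(P,2,axis=0),3),np.round(np.percentile(P,98,axis=0),3))
    for z in(.045,.06,.07):
        Q=P[P[:,2]>z]
        if len(Q)>30: print("  z>",z,np.round(np.array(cv2.boxPoints(cv2.minAreaRect((Q[:,:2]*1000).astype(np.float32))))).tolist())
w=w.reshape(-1,3);w=w[(w[:,2]>.1)&(w[:,0]>.6)]
for y in np.arange(.1,.45,.03):
    P=w[abs(w[:,1]-y)<.015]
    if len(P):print(round(y,2),len(P),np.round(P[:,0].min(),3))
E
python3 look.py d.png
```

```text
[0.419 0.151 0.48 ]
0.94 [304. 213.] 2127 [0.554 0.197 0.01 ] [0.61  0.266 0.078]
  z> 0.045 [[491.0, 170.0], [547.0, 127.0], [635.0, 243.0], [578.0, 286.0]]
  z> 0.06 [[491.0, 170.0], [546.0, 127.0], [635.0, 242.0], [579.0, 285.0]]
  z> 0.07 [[472.0, 230.0], [491.0, 170.0], [627.0, 211.0], [609.0, 272.0]]
0.74 [206. 190.] 2360 [0.517 0.055 0.008] [0.585 0.121 0.061]
  z> 0.045 [[513.0, 55.0], [584.0, 48.0], [591.0, 120.0], [520.0, 127.0]]
  z> 0.06 [[505.0, 78.0], [562.0, 40.0], [600.0, 97.0], [543.0, 135.0]]
0.6 [ 64. 149.] 2422 [ 0.455 -0.131  0.034] [ 0.51  -0.069  0.078]
  z> 0.045 [[451.0, -77.0], [465.0, -144.0], [518.0, -134.0], [505.0, -67.0]]
  z> 0.06 [[452.0, -81.0], [464.0, -143.0], [518.0, -132.0], [506.0, -71.0]]
  z> 0.07 [[454.0, -90.0], [463.0, -136.0], [516.0, -125.0], [507.0, -79.0]]
0.16 16 0.794
0.19 214 0.779
0.34 2326 0.634
0.37 2397 0.632
0.4 2024 0.616
0.43 1688 0.617
```

View pics/d.png

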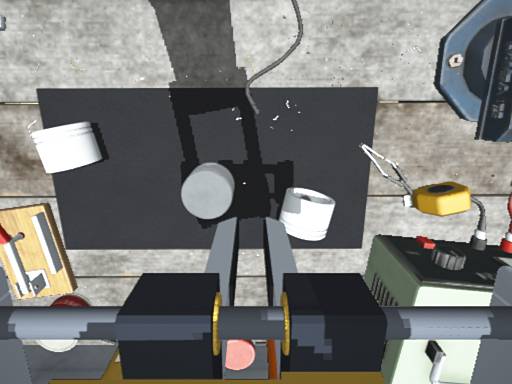

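```bash
cat > fit.py <<'E'
from h import *
from scipy.optimize import least_squares
def fits(cam):
    s=snapshot(cam);w=cloud(s)
    for m in masks_of(s,"piston_a"):
        P=w[cv2.erode(m["mask"].astype(np.uint8),np.ones((3,3)))>0];P=P[~np.isnan(P[:,0])]
        c=np.median(P[:,:2],0);res=[]
        if P[:,2].max()<.07: print(cam,"upright?",np.round(c,3),np.round(P[:,2].max(),3));continue
        def f(v):
            n=np.array([-np.sin(v[0]),np.cos(v[0])]);return np.hypot((P[:,:2]-c)@n-v[1],P[:,2]-.0405)-.0365
        r=min((least_squares(f,[a,0],loss="soft_l1",f_scale=.0015) for a in(-.4,0,.4)),key=lambda r:r.cost)
        a,o=r.x;ok=abs(f(r.x))<.003;n=np.array([-np.sin(a),np.cos(a)]);d=np.array([np.cos(a),np.sin(a)])
        t=(P[ok][:,:2]-c)@d;lo,hi=np.percentile(t,[1,99])
        print(cam,round(m["conf"],2),"yaw",round(a,3),"low x end",np.round(c+o*n+lo*d,4),"high",np.round(c+o*n+hi*d,4),"len",round(hi-lo,4),"inl",ok.mean().round(2),len(P))
    return w
if __name__=="__main__":
    w=fits("wrist");fits("top");fits("side")
    w=w.reshape(-1,3);B=w[(w[:,2]>.06)&(w[:,0]>.6)&(w[:,0]<.75)&(w[:,1]>.28)]
    print("box",np.round(np.percentile(B,[.5,99.5],axis=0),3))
E
python3 fit.py
```

```text
wrist 0.97 yaw -0.197 low x end [0.5586 0.2372] high [0.6092 0.2271] len 0.0515 inl 0.82 1914
wrist 0.82 yaw 0.203 low x end [ 0.4601 -0.1136] high [ 0.51   -0.1033] len 0.0509 inl 1.0 2233
wrist upright? [0.547 0.09 ] 0.063
top 0.7 yaw 0.246 low x end [ 0.4562 -0.1151] high [ 0.5036 -0.1032] len 0.0489 inl 0.71 331
top upright? [0.533 0.071] 0.063
side 0.94 yaw 0.133 low x end [ 0.4584 -0.1115] high [ 0.508  -0.1048] len 0.0501 inl 0.75 485
side 0.75 yaw -0.197 low x end [0.5625 0.2368] high [0.6085 0.2276] len 0.0469 inl 0.82 228
side upright? [0.547 0.061] 0.063
box [[0.617 0.338 0.061]
 [0.749 0.511 0.175]]
```

```bash
python3 - <<'E'
from h import *
y=-.197;rows([((.634,.222,.20),y),((.634,.222,.10),y),((.634,.222,.064),y)])
E
```

```text
at [0.497  0.1526 0.3008] toolz [1.    0.002 0.001]
[0.634 0.222 0.2  ] t [10.09  6.91 13.71] w [ 0.199  0.    -0.   ]
[0.634 0.222 0.1  ] t [20.09  6.91 13.7 ] w [ 0.199  0.    -0.   ]
[0.634 0.222 0.064] t [23.69  6.91 13.7 ] w [ 0.199  0.    -0.   ]
```

>>> carry_out([
  {"jaw": 1.5,"tx": 0,"ty": 2,"tz": 5,"wx": 0.1,"wy": 0,"wz": 0},
  {"jaw": 1.5,"tx": 3,"ty": 5,"tz": 10,"wx": 0.199,"wy": 0,"wz": 0},
  {"jaw": 1.5,"tx": 8,"ty": 6.9,"tz": 13.8,"wx": 0.199,"wy": 0,"wz": 0},
  {"jaw": 1.5,"tx": 11,"ty": 6.9,"tz": 13.8,"wx": 0.199,"wy": 0,"wz": 0},
  {"jaw": 1.5,"tx": 14,"ty": 6.9,"tz": 13.8,"wx": 0.199,"wy": 0,"wz": 0},
  {"jaw": 1.5,"tx": 17,"ty": 6.9,"tz": 13.8,"wx": 0.199,"wy": 0,"wz": 0},
  {"jaw": 1.5,"tx": 20,"ty": 6.9,"tz": 13.8,"wx": 0.199,"wy": 0,"wz": 0},
  {"jaw": 1.5,"tx": 22,"ty": 6.9,"tz": 13.8,"wx": 0.199,"wy": 0,"wz": 0},
  {"jaw": 1.5,"tx": 23.6,"ty": 6.9,"tz": 13.8,"wx": 0.199,"wy": 0,"wz": 0},
  {"jaw": 1.5,"tx": 23.6,"ty": 6.9,"tz": 13.8,"wx": 0.199,"wy": 0,"wz": 0},
  {"jaw": 1.5,"tx": 23.6,"ty": 6.9,"tz": 13.8,"wx": 0.199,"wy": 0,"wz": 0},
])

```text
time_s: 3.88
position: [0.6358, 0.2222, 0.0663]
tcp_rot: [0.705, 0.07, 0.703, -0.069]
force: [0.4, 0.1, 0.2]
width: 0.0152
```

```bash
python3 - <<'E'
from h import *
print(observe()["force"])
sk=np.array([.557,.2375]);a=-.197;d=np.array([np.cos(a),np.sin(a)]);s=.06
T=[]
for t in range(0,50,5):
    t=np.radians(t);T.append(((*(sk+d*(.055*np.cos(t)-s*np.sin(t)+.008)),.004+.055*np.sin(t)+s*np.cos(t)),a))
rows(T)
from fit import fits
fits("side");s=snapshot("side");cv2.imwrite("pics/e.png",cv2.resize(s["pixels"][130:240,190:330,::-1],None,fx=4,fy=4))
E
```

```text
[0.38900577 0.08263631 0.23377818]
at [0.6358 0.2222 0.0663] toolz [ 0.981 -0.196  0.003]
[0.619 0.225 0.064] t [ 0.22 -0.04 -1.73] w [ 0.     0.003 -0.001]
[0.613 0.226 0.069] t [-0.24 -0.04 -2.27] w [ 0.     0.003 -0.001]
[0.608 0.227 0.073] t [-0.64 -0.04 -2.85] w [ 0.     0.003 -0.001]
[0.602 0.229 0.076] t [-1.   -0.04 -3.46] w [ 0.     0.003 -0.001]
[0.595 0.23  0.079] t [-1.3  -0.04 -4.11] w [ 0.     0.003 -0.001]
[0.589 0.231 0.082] t [-1.55 -0.04 -4.77] w [ 0.     0.003 -0.001]
[0.582 0.232 0.083] t [-1.73 -0.04 -5.46] w [ 0.     0.003 -0.001]
[0.575 0.234 0.085] t [-1.86 -0.04 -6.16] w [ 0.     0.003 -0.001]
[0.568 0.235 0.085] t [-1.92 -0.04 -6.86] w [ 0.     0.003 -0.001]
[0.561 0.237 0.085] t [-1.92 -0.04 -7.57] w [ 0.     0.003 -0.001]
side upright? [0.547 0.061] 0.064
side 0.63 yaw 0.17 low x end [ 0.4581 -0.1126] high [ 0.5093 -0.1038] len 0.052 inl 0.75 526
side 0.57 yaw -0.224 low x end [0.5633 0.2375] high [0.6093 0.227 ] len 0.0472 inl 0.85 219
side upright? [ 0.438 -0.317] 0.049
```

View pics/e.png

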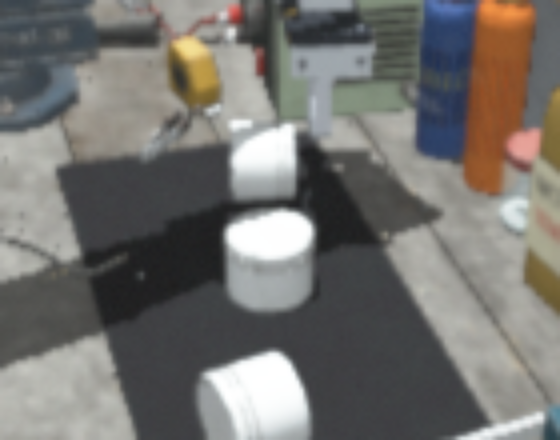

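>>> carry_out([
  {"jaw": 1.5,"tx": 0.2,"ty": 0,"tz": -1.0,"wx": 0,"wy": 0,"wz": 0},
  {"jaw": 1.5,"tx": 0.2,"ty": 0,"tz": -1.6,"wx": 0,"wy": 0,"wz": 0},
  {"jaw": 1.5,"tx": 0.0,"ty": 0,"tz": -2.0,"wx": 0,"wy": 0,"wz": 0},
  {"jaw": 1.5,"tx": -0.25,"ty": 0,"tz": -2.35,"wx": 0,"wy": 0,"wz": 0},
  {"jaw": 1.5,"tx": -0.45,"ty": 0,"tz": -2.65,"wx": 0,"wy": 0,"wz": 0},
  {"jaw": 1.5,"tx": -0.65,"ty": 0,"tz": -2.95,"wx": 0,"wy": 0,"wz": 0},
  {"jaw": 1.5,"tx": -0.85,"ty": 0,"tz": -3.25,"wx": 0,"wy": 0,"wz": 0},
  {"jaw": 1.5,"tx": -1.0,"ty": 0,"tz": -3.55,"wx": 0,"wy": 0,"wz": 0},
  {"jaw": 1.5,"tx": -1.15,"ty": 0,"tz": -3.85,"wx": 0,"wy": 0,"wz": 0},
  {"jaw": 1.5,"tx": -1.3,"ty": 0,"tz": -4.2,"wx": 0,"wy": 0,"wz": 0},
])

```text
time_s: 5.28
position: [0.5942, 0.2304, 0.0794]
tcp_rot: [0.705, 0.07, 0.703, -0.069]
force: [1.4, 0.3, 2.9]
width: 0.015
```

```bash
python3 - <<'E'
from h import *
rows([])
s=snapshot("side");cv2.imwrite("pics/f.png",cv2.resize(s["pixels"][130:240,190:330,::-1],None,fx=4,fy=4))
E
```

```text
at [0.5942 0.2304 0.0794] toolz [ 0.981 -0.196  0.002]
```

View pics/f.png

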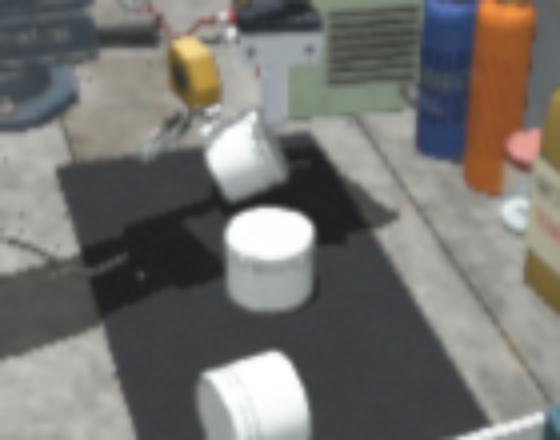

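Piston A, at about (245,155) px, is tilted roughly 25–30°, with the finger on its crown face. I'll continue along the arc.

>>> carry_out([
  {"jaw": 1.5,"tx": -0.13,"ty": 0,"tz": -0.35,"wx": 0,"wy": 0,"wz": 0},
  {"jaw": 1.5,"tx": -0.25,"ty": 0,"tz": -0.7,"wx": 0,"wy": 0,"wz": 0},
  {"jaw": 1.5,"tx": -0.35,"ty": 0,"tz": -1.05,"wx": 0,"wy": 0,"wz": 0},
  {"jaw": 1.5,"tx": -0.45,"ty": 0,"tz": -1.4,"wx": 0,"wy": 0,"wz": 0},
  {"jaw": 1.5,"tx": -0.5,"ty": 0,"tz": -1.75,"wx": 0,"wy": 0,"wz": 0},
  {"jaw": 1.5,"tx": -0.57,"ty": 0,"tz": -2.1,"wx": 0,"wy": 0,"wz": 0},
  {"jaw": 1.5,"tx": -0.6,"ty": 0,"tz": -2.45,"wx": 0,"wy": 0,"wz": 0},
  {"jaw": 1.5,"tx": -0.62,"ty": 0,"tz": -2.8,"wx": 0,"wy": 0,"wz": 0},
  {"jaw": 1.5,"tx": -0.62,"ty": 0,"tz": -3.1,"wx": 0,"wy": 0,"wz": 0},
  {"jaw": 1.5,"tx": -0.7,"ty": 0,"tz": -3.1,"wx": 0,"wy": 0,"wz": 0},
  {"jaw": 1.5,"tx": -0.8,"ty": 0,"tz": -3.1,"wx": 0,"wy": 0,"wz": 0},
])

```text
time_s: 6.7
position: [0.5633, 0.2366, 0.0874]
tcp_rot: [0.704, 0.07, 0.703, -0.069]
force: [-0.8, -0.2, -0.1]
width: 0.0152
```

```bash
python3 - <<'E'
from h import *
from fit import fits
fits("side")
s=snapshot("side");cv2.imwrite("pics/g.png",cv2.resize(s["pixels"][130:240,190:330,::-1],None,fx=4,fy=4))
a=.19;d=np.array([np.cos(a),np.sin(a)]);sk=np.array([.513,-.103]);s=.06
T=[((*(sk-d*.085),.28),a),((*(sk-d*.085),.064),a)]
for t in range(0,50,5):
    t=np.radians(t);T.append(((*(sk-d*(.055*np.cos(t)-s*np.sin(t)+.008)),.004+.055*np.sin(t)+s*np.cos(t)),a))
rows(T)
E
```

```text
side 0.94 yaw 0.159 low x end [ 0.4586 -0.1123] high [ 0.509  -0.1043] len 0.0511 inl 0.72 527
side upright? [0.523 0.217] 0.063
side upright? [0.548 0.061] 0.063
at [0.5634 0.2366 0.0875] toolz [ 0.981 -0.196  0.002]
[ 0.43  -0.119  0.28 ] t [-19.32 -37.47  -6.14] w [-0.387  0.002 -0.001]
[ 0.43  -0.119  0.064] t [  2.28 -37.5   -6.18] w [-0.387  0.002 -0.001]
[ 0.451 -0.115  0.064] t [  2.28 -36.67  -4.14] w [-0.387  0.002 -0.001]
[ 0.456 -0.114  0.069] t [  1.83 -36.47  -3.63] w [-0.387  0.002 -0.001]
[ 0.462 -0.113  0.073] t [  1.42 -36.25  -3.09] w [-0.387  0.002 -0.001]
[ 0.468 -0.112  0.076] t [  1.07 -36.02  -2.52] w [-0.387  0.002 -0.001]
[ 0.475 -0.11   0.079] t [  0.77 -35.77  -1.93] w [-0.387  0.002 -0.001]
[ 0.481 -0.109  0.082] t [  0.53 -35.52  -1.31] w [-0.387  0.002 -0.001]
[ 0.488 -0.108  0.083] t [  0.35 -35.26  -0.67] w [-0.387  0.002 -0.001]
[ 0.495 -0.107  0.085] t [ 2.2e-01 -3.5e+01 -3.0e-02] w [-0.387  0.002 -0.001]
[ 0.502 -0.105  0.085] t [  0.16 -34.73   0.63] w [-0.387  0.002 -0.001]
[ 0.509 -0.104  0.085] t [  0.16 -34.46   1.29] w [-0.387  0.002 -0.001]
```

View pics/g.png

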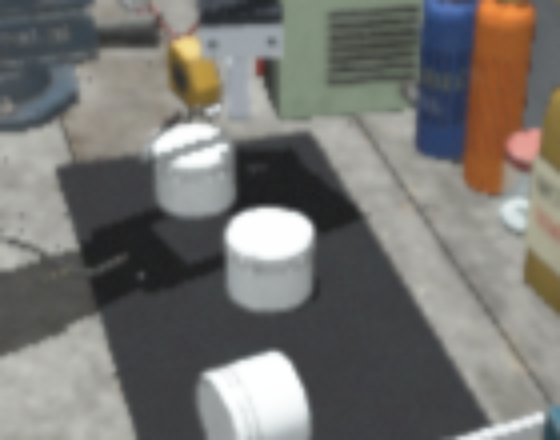

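Piston A stands upright at about (195,170) px, with the finger clear above it. Next I go up and over to B.

>>> carry_out([
  {"jaw": 1.5,"tx": -5,"ty": 0,"tz": 0,"wx": 0,"wy": 0,"wz": 0},
  {"jaw": 1.5,"tx": -10,"ty": 0,"tz": 0,"wx": 0,"wy": 0,"wz": 0},
  {"jaw": 1.5,"tx": -15,"ty": -3,"tz": -2,"wx": -0.1,"wy": 0,"wz": 0},
  {"jaw": 1.5,"tx": -19,"ty": -8,"tz": -4,"wx": -0.2,"wy": 0,"wz": 0},
  {"jaw": 1.5,"tx": -19,"ty": -13,"tz": -5,"wx": -0.3,"wy": 0,"wz": 0},
  {"jaw": 1.5,"tx": -19,"ty": -18,"tz": -6,"wx": -0.387,"wy": 0,"wz": 0},
  {"jaw": 1.5,"tx": -19,"ty": -23,"tz": -6.2,"wx": -0.387,"wy": 0,"wz": 0},
  {"jaw": 1.5,"tx": -19,"ty": -28,"tz": -6.2,"wx": -0.387,"wy": 0,"wz": 0},
  {"jaw": 1.5,"tx": -19,"ty": -33,"tz": -6.2,"wx": -0.387,"wy": 0,"wz": 0},
  {"jaw": 1.5,"tx": -19,"ty": -37.5,"tz": -6.2,"wx": -0.387,"wy": 0,"wz": 0},
  {"jaw": 1.5,"tx": -19,"ty": -37.5,"tz": -6.2,"wx": -0.387,"wy": 0,"wz": 0},
  {"jaw": 1.5,"tx": -15,"ty": -37.5,"tz": -6.2,"wx": -0.387,"wy": 0,"wz": 0},
  {"jaw": 1.5,"tx": -11,"ty": -37.5,"tz": -6.2,"wx": -0.387,"wy": 0,"wz": 0},
  {"jaw": 1.5,"tx": -7,"ty": -37.5,"tz": -6.2,"wx": -0.387,"wy": 0,"wz": 0},
  {"jaw": 1.5,"tx": -3,"ty": -37.5,"tz": -6.2,"wx": -0.387,"wy": 0,"wz": 0},
  {"jaw": 1.5,"tx": 0,"ty": -37.5,"tz": -6.2,"wx": -0.387,"wy": 0,"wz": 0},
  {"jaw": 1.5,"tx": 2.2,"ty": -37.5,"tz": -6.2,"wx": -0.387,"wy": 0,"wz": 0},
  {"jaw": 1.5,"tx": 2.2,"ty": -37.5,"tz": -6.2,"wx": -0.387,"wy": 0,"wz": 0},
  {"jaw": 1.5,"tx": 2.2,"ty": -37.5,"tz": -6.2,"wx": -0.387,"wy": 0,"wz": 0},
])

```text
time_s: 9.22
position: [0.4302, -0.1187, 0.0659]
tcp_rot: [0.705, -0.067, 0.703, 0.068]
force: [0.6, 0.3, -0.3]
width: 0.0148
```

```bash
python3 - <<'E'
from h import *
from fit import fits
fits("side")
s=snapshot("side");cv2.imwrite("pics/i.png",cv2.resize(s["pixels"][130:260,190:330,::-1],None,fx=4,fy=4))
a=.19;d=np.array([np.cos(a),np.sin(a)]);sk=np.array([.513,-.103]);s=.06
T=[]
for t in range(0,60,10):
    t=np.radians(t);T.append(((*(sk-d*(.055*np.cos(t)-s*np.sin(t)+.008)),.004+.055*np.sin(t)+s*np.cos(t)),a))
rows(T)
E
```

```text
side 0.71 yaw 0.151 low x end [ 0.4582 -0.1119] high [ 0.5097 -0.1041] len 0.0521 inl 0.75 513
side upright? [0.555 0.064] 0.062
at [ 0.4304 -0.1192  0.0663] toolz [0.982 0.189 0.005]
[ 0.451 -0.115  0.064] t [0.24 0.03 2.12] w [0.    0.005 0.001]
[ 0.462 -0.113  0.073] t [-0.62  0.02  3.25] w [0.    0.005 0.001]
[ 0.475 -0.11   0.079] t [-1.27  0.02  4.51] w [0.    0.005 0.001]
[ 0.488 -0.108  0.083] t [-1.69  0.02  5.87] w [0.    0.005 0.001]
[ 0.502 -0.105  0.085] t [-1.87  0.02  7.27] w [0.    0.005 0.001]
[ 0.516 -0.103  0.085] t [-1.8   0.02  8.69] w [0.    0.005 0.001]
```

View pics/i.png

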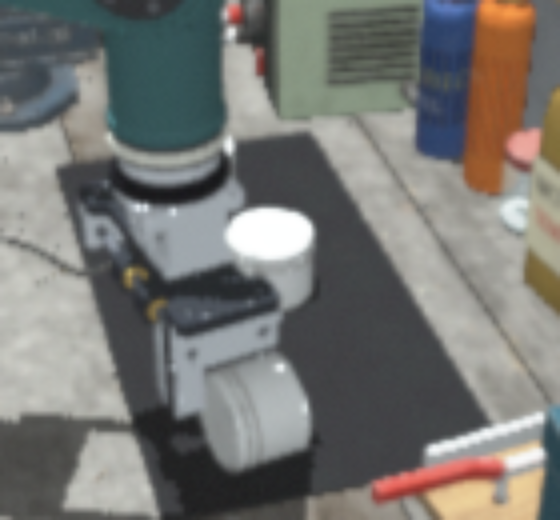

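The fingers are beside B's crown side, at about (185,410) px, and B hasn't moved. I'll push along the arc.

>>> carry_out([
  {"jaw": 1.5,"tx": 0.2,"ty": 0,"tz": 1.2,"wx": 0,"wy": 0,"wz": 0},
  {"jaw": 1.5,"tx": 0.2,"ty": 0,"tz": 1.9,"wx": 0,"wy": 0,"wz": 0},
  {"jaw": 1.5,"tx": 0.0,"ty": 0,"tz": 2.4,"wx": 0,"wy": 0,"wz": 0},
  {"jaw": 1.5,"tx": -0.25,"ty": 0,"tz": 2.75,"wx": 0,"wy": 0,"wz": 0},
  {"jaw": 1.5,"tx": -0.5,"ty": 0,"tz": 3.1,"wx": 0,"wy": 0,"wz": 0},
  {"jaw": 1.5,"tx": -0.72,"ty": 0,"tz": 3.45,"wx": 0,"wy": 0,"wz": 0},
  {"jaw": 1.5,"tx": -0.92,"ty": 0,"tz": 3.8,"wx": 0,"wy": 0,"wz": 0},
  {"jaw": 1.5,"tx": -1.1,"ty": 0,"tz": 4.15,"wx": 0,"wy": 0,"wz": 0},
  {"jaw": 1.5,"tx": -1.27,"ty": 0,"tz": 4.5,"wx": 0,"wy": 0,"wz": 0},
  {"jaw": 1.5,"tx": -1.4,"ty": 0,"tz": 4.85,"wx": 0,"wy": 0,"wz": 0},
  {"jaw": 1.5,"tx": -1.52,"ty": 0,"tz": 5.2,"wx": 0,"wy": 0,"wz": 0},
  {"jaw": 1.5,"tx": -1.62,"ty": 0,"tz": 5.55,"wx": 0,"wy": 0,"wz": 0},
  {"jaw": 1.5,"tx": -1.7,"ty": 0,"tz": 5.9,"wx": 0,"wy": 0,"wz": 0},
  {"jaw": 1.5,"tx": -1.76,"ty": 0,"tz": 6.25,"wx": 0,"wy": 0,"wz": 0},
  {"jaw": 1.5,"tx": -1.82,"ty": 0,"tz": 6.6,"wx": 0,"wy": 0,"wz": 0},
  {"jaw": 1.5,"tx": -1.87,"ty": 0,"tz": 7.0,"wx": 0,"wy": 0,"wz": 0},
  {"jaw": 1.5,"tx": -1.9,"ty": 0,"tz": 7.4,"wx": 0,"wy": 0,"wz": 0},
  {"jaw": 1.5,"tx": -1.95,"ty": 0,"tz": 7.4,"wx": 0,"wy": 0,"wz": 0},
  {"jaw": 1.5,"tx": -2.0,"ty": 0,"tz": 7.4,"wx": 0,"wy": 0,"wz": 0},
])

```text
time_s: 11.75
position: [0.5029, -0.1051, 0.0866]
tcp_rot: [0.706, -0.067, 0.702, 0.067]
force: [0.1, -0.3, 0.3]
width: 0.015
```

```bash
python3 - <<'E'
from h import *
from fit import fits
fits("side");print(observe()["force"])
E
```

```text
side upright? [ 0.542 -0.121] 0.063
side upright? [0.5   0.224] 0.063
[ 0.0149694  -0.42371012  0.3837841 ]
```

Piston B reads as upright. I'll retreat straight up and check.

>>> carry_out([
  {"jaw": 1.5,"tx": -4,"ty": 0,"tz": 0,"wx": 0,"wy": 0,"wz": 0},
  {"jaw": 1.5,"tx": -9,"ty": 0,"tz": -2,"wx": 0,"wy": 0,"wz": 0},
  {"jaw": 1.5,"tx": -15,"ty": 0,"tz": -6,"wx": 0,"wy": 0,"wz": 0},
  {"jaw": 1.5,"tx": -20,"ty": 0,"tz": -10,"wx": 0,"wy": 0,"wz": 0},
  {"jaw": 1.5,"tx": -22,"ty": 0,"tz": -12,"wx": 0,"wy": 0,"wz": 0},
  {"jaw": 1.5,"tx": -22,"ty": 0,"tz": -12,"wx": 0,"wy": 0,"wz": 0},
  {"jaw": 1.5,"tx": -22,"ty": 0,"tz": -12,"wx": 0,"wy": 0,"wz": 0},
])

```text
time_s: 12.72
position: [0.3841, -0.1277, 0.3048]
tcp_rot: [0.705, -0.067, 0.703, 0.067]
force: [0.4, 0.1, -0.5]
width: 0.015
```

```bash
python3 - <<'E'
from h import *
ims=[]
for n,(r,c) in(("top",(130,140)),("side",(130,180))):
    s=snapshot(n);w=cloud(s);ims.append(cv2.resize(s["pixels"][r:r+150,c:c+150,::-1],None,fx=2.6,fy=2.6))
    for q in("piston_a","screw_box","tape_measure"):
        for m in masks_of(s,q):
            P=w[m["mask"]];P=P[~np.isnan(P[:,0])]
            print(n,q,round(m["conf"],2),np.round(np.percentile(P,2,axis=0),3),np.round(np.percentile(P,98,axis=0),3))
cv2.imwrite("pics/j.png",np.hstack(ims))
E
```

```text
top piston_a 0.82 [ 0.507 -0.128  0.006] [ 0.576 -0.062  0.063]
top piston_a 0.63 [0.514 0.053 0.013] [0.579 0.119 0.064]
top piston_a 0.6 [0.486 0.209 0.007] [0.551 0.275 0.064]
top screw_box 0.7 [ 0.381 -0.293  0.006] [ 0.417 -0.256  0.05 ]
top tape_measure 0.74 [ 0.544  0.399 -0.001] [0.595 0.471 0.065]
top tape_measure 0.56 [0.513 0.055 0.011] [0.579 0.119 0.064]
side piston_a 0.94 [0.49  0.206 0.007] [0.558 0.271 0.062]
side piston_a 0.94 [0.518 0.049 0.009] [0.584 0.115 0.062]
side piston_a 0.66 [ 0.511 -0.134  0.006] [ 0.58  -0.066  0.061]
side screw_box 0.77 [ 0.389 -0.363  0.   ] [ 0.496 -0.247  0.047]
side tape_measure 0.63 [0.548 0.4   0.003] [0.587 0.461 0.065]
```

View pics/j.png

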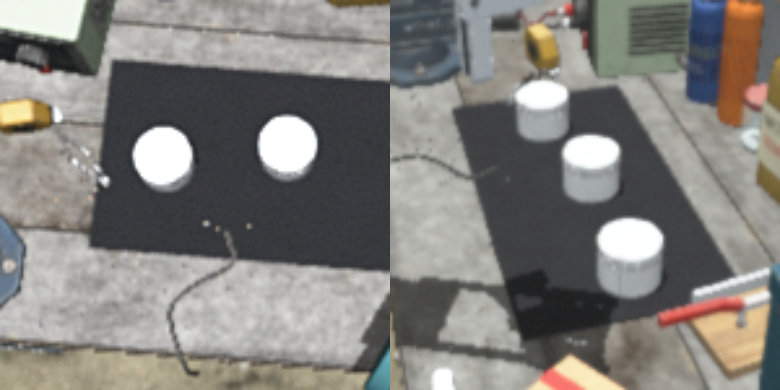

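The side view shows all three pistons standing crown up on the mat, at (542,110), (591,168) and (630,257) px, and the arm is clear.

```bash
python3 -c "from plant import *; print(sign_off())"
```

```text
the job is handed in; nothing more can be done
None
```

Both fallen pistons now stand crown up on the mat. I tipped A first, then B, with the nearly closed fingertips near the top of the crown face, rising along the tipping arc. Nothing was gripped or lifted, and I handed the job in at about 13 s.

**Last checks:**
- **Pistons:** In both the top and side cameras, the tops of all three pistons read 61–64 mm above the bench, against about 59 mm nominal for one standing upright. The piston that was already standing had read the same from the start.
- **Other objects:** The standing piston, carton and tape measure read at their earlier positions within measuring noise. In the last top view the arm hid part of the carton, so I relied on the side view for that.
- **Forces:** The wrist force was read only at the end of each move, and the highest reading was about 3 N. At hand-in the arm was touching nothing.

**Refused or wrong readings:** My first move call was refused as badly formed and moved nothing. The detector also gave a few false hits, once labelling the standing piston as a tape measure, and I ignored those.

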